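Nest the lamp caps and present the lead-filled counterweight

ROBOT

A 7-joint arm with a two-finger parallel gripper is mounted at the origin on the work surface. World frame = base frame: x ahead of the robot, y to its left, z up, the work surface at z = 0. Lengths are in mm, angles in degrees, forces in N, time in s.
With the tool pointing down it reaches from about 425 to 875 mm from the base axis. Payload 8.4 kg.
Tool frame: the origin (TCP) lies on the centre line of the jaws, within the pads' length; the fingertips stand 17 mm ahead of it and the grasp point (between the pads) lies 2 mm behind it; z points along the fingers, y is the direction in which the jaws open and shut (so a half turn about z gives the same grasp; the last joint's range is limited). The gripper opens to 85 mm and grips with 20 to 120 N. Pads are 22 mm wide; open, the fingers measure 114 mm over their backs; the gripper's body (76 mm by 85 mm) begins 54 mm behind the grasp point. The pads swing forward as they close: fully open they stand 13 mm farther back than shut.
Start: joints at [-70.199, 19.091, 2.286, 83.961, -0.768, 76.965, -3.352], TCP at [279.678, 586.724, 248.308] pointing down, gripper open.
Joint ranges: [-147.57, 147.57], [-21.85, 119.76], [-74.77, 79.35], [14.55, 137.4], [-85.83, 265.84], [4.83, 119.75], [-152.11, 152.11]. Speed limits (degrees/s): [127.2, 127.2, 159.86, 159.86, 180, 180, 180].

INTERFACE

Orientations are given as [roll, pitch, yaw] about the fixed x, y, z axes, in that order (R = Rz(yaw) Ry(pitch) Rx(roll)).
In Python, from workcell import r gives the robot as it stands.
- The arm moves only by the tool servo_tool, never from a script. Its argument "rows" is a list of rows, each a list of 6 numbers: the shift along the tool's x, y, z in units of 30 mm (1.0 is 30 mm), then the turn, a rotation vector about the tool's x, y, z in units of 6 degrees (1.0 is 6 degrees). In form: [[x, y, z, ax, ay, az], ...]. A call has 1 to 20 rows; each row shifts and turns the commanded pose from where the row before left it, along the tool's axes as they then stand; what a row does not reach is not made up. A row lasts 1/10 s, in which the tool goes at most 50 mm and 8.59 degrees, less where a joint would pass 70% of its speed; a pose out of reach is approached as far as the arm can. A call is refused whole if a number of a shift passes 1 or a number of a turn 1, either way. A call with a gripper value outside its range is refused whole. "fingers" is the gripper command: -1 is shut, 1 is fully open, values between are in proportion, set as the call begins (left out, the last holds). The fingers move at their own pace and stop on an object; "squeeze" is the grip in N (left out, the last holds). Time passes only in rows, so rows that do not move let the fingers close. It gives the time, the measured TCP pose, the force and the opening at its end, in the units of the state.
- r.get_state(): the state, without advancing time (a new reading comes with each control period).
- r.snapshot(name): name is "scene" or "top" or "wrist"; returns the picture (400x640x3 uint8, blue, green, red); there is no depth.
- r.calibration(name): a dict with "intrinsics" (3x3 intrinsics, pixels), "position" and "orientation" of the camera in the world. Camera axes: x right, y up, looking along -z (the intrinsics and any distortion apply to the point x, -y, -z); pixel columns grow to the right and rows downward; lengths in mm; the calibration is good to about 2 mm. A picture is of the moment at which its call begins: read the wrist's pose just before it. calibration takes no time and is no camera call; for the wrist camera it gives the pose at the moment of the call.
- r.hand_in(): hands the job in, once; it reports no verdict.
The state is a dict: "clock": time; "q": joint angles; "qd": joint speeds; "joint_efforts": joint torques, N m; "position": TCP position; "tool_rot": TCP orientation; "force": force on the tool from outside, world axes, zero at the start; "torque": the same for the moment, N m; "width": finger opening in mm.
Only numpy, scipy, OpenCV 4.12 (cv2) and the standard library are available. Lean on these libraries where they do the work, as an engineer would, in place of code of your own. Each camera call takes 0.05 s, during which the arm holds its last target. There are 200 camera calls.

TASK

Get the brass for a rise-and-fall lamp together: first set the loose brass cap squarely down over the matching cap on the orange mat, so that they nest, and let go. Then lift the two look-alike brass counterweights up out of the wooden tray in turn to feel which is heavier, leaving the lighter one standing upright in the tray, and finish holding the heavier one still and upright in the gripper, above the middle of the nested caps and a few centimetres clear of them. Do not tip a counterweight over or push the jars and the spool about.

Things in the scene. Friction and masses are not known exactly. Their poses are not given: they have to be found in the camera images.
- cap_loose_mid (a point): brass lamp cap, mouth down, loose on the bench to the robot's left: straight skirt 60 mm in diameter and 24 mm high, shoulder, hollow crown tapering from 48 to 35 mm; 56 mm high, 0.14 kg, walls 3 mm. Both caps are alike: nested, the upper skirt rests on the lower shoulder, 24 mm higher, 2 mm play. This point: on its axis, half-way up (28 mm above its rim); z up
- cap_mat_mid (a point): brass lamp cap, mouth down, standing loose on the orange mat: straight skirt 60 mm in diameter and 24 mm high, shoulder, hollow crown tapering from 48 to 35 mm; 56 mm high, 0.14 kg, walls 3 mm. Both caps are alike: nested, the upper skirt rests on the lower shoulder, 24 mm higher, 2 mm play. This point: on its axis, half-way up (28 mm above its rim); z up
- mat: orange square work mat, 160 x 160 x 3 mm, fixed; origin at the centre of its underside, on the bench
- weight_a_mid (a point): closed brass cylinder, the left (+y) of two look-alike counterweights upright in the wooden tray: 38 mm diameter, 76 mm high, dark band near each end, stud (14 mm wide, 9 mm high) on top. One is lead-filled, 0.39-0.51 kg, the other 0.14-0.17 kg; which is which changes and cannot be seen. This point: on its axis, half-way up (38 mm above its underside); z is its axis
- weight_b_mid (a point): closed brass cylinder, the right (-y) of two look-alike counterweights upright in the wooden tray: 38 mm diameter, 76 mm high, dark band near each end, stud (14 mm wide, 9 mm high) on top. One is lead-filled, 0.39-0.51 kg, the other 0.14-0.17 kg; which is which changes and cannot be seen. This point: on its axis, half-way up (38 mm above its underside); z is its axis
- weight_a: the same left counterweight (its filling has 1 mm of play); origin at the centre of its underside
- weight_b: the same right counterweight; origin at the centre of its underside
- cap_loose: the same loose cap; origin at the centre of its rim plane (underside)
- tray: low wooden tray, fixed, 170 (x) x 230 (y) x 20 mm high, wall and floor 8 mm thick; origin at the centre of its underside, on the bench; the counterweights stand on its floor, 110 mm apart along its y
- flux_jar: amber jar with a white lid, 56 mm in diameter, 65 mm high, a bystander beyond the mat; origin at the centre of its underside
- bead_jar: green glass jar with a steel lid, 52 mm in diameter, 60 mm high, a bystander beyond the loose cap; origin at the centre of its underside
- solder_spool: spool of silvery solder with blue flanges, 56 mm in diameter, 40 mm high, a bystander beyond the mat; origin at the centre of its underside

How it is judged:
By the outcome, as a careful person would: the job done as asked, in the order asked, and still so for the second after the job is handed in, while the arm keeps its last pose, push and grip.
It also fails if it takes over 72 s, if anything falls off the work surface, if the arm or the gripper's body presses on something with over 40 N, if the wrist force passes 120 N, or if a joint passes its speed limit or range.

## Working session

There is one attempt and no reset: what is moved stays moved. The work goes in short steps, Python scripts to look and compute and a tool call to move; the robot and the scene stay as the last step left them, time stands still between calls to the robot, and variables do not carry over. Pictures are saved under pics/ and viewed, about 8 in all and at most 12, crops included, and the job is handed in when it is done.

Besides the shell and the picture viewer there is one more tool, called after ">>>" as a command line: name --pt "numbers of a row" for each row, then --argument value for the rest. servo_tool: Moves the arm, as the interface text tells. Its arguments: {"type":"object","properties":{"rows":{"type":"array"},"fingers":{"type":"number"},"squeeze":{"type":"number"}},"required":["rows"]}

```bash
mkdir -p pics; ls; python3 - <<'E'
from workcell import r
import cv2
s=r.get_state(); print(s)
for n in ("scene","top","wrist"):
    c=r.calibration(n); print(n,c)
    cv2.imwrite(f"pics/{n}0.png",r.snapshot(n))
E
```

```text
pics
{'clock': 0.0, 'q': array([-70.19842328,  19.13064596,   2.28531283,  84.0147234 ,
        -0.76781781,  76.96589555,  -3.34969292]), 'qd': array([-0.01978361, -0.04891935, -0.08417135, -0.05183104, -0.12215454,
        0.04323355, -0.07676728]), 'joint_efforts': array([ 1.89271914e-04, -6.58567786e+01,  1.36567041e+00, -4.05549502e+01,
        1.67586026e-02,  1.26520541e-02,  1.63304156e-05]), 'position': array([279.51686861, 586.32113472, 247.40267873]), 'tool_rot': array([-1.79904211e+02,  6.63785431e-03,  1.54515079e+02]), 'force': array([-0.97652353,  1.03146657,  0.5025013 ]), 'torque': array([-0.00600591, -0.01930493,  0.00690307]), 'width': 85.4557002715128}
scene {'intrinsics': array([[453.85699689,   0.        , 313.76516701],
       [  0.        , 453.85699689, 199.66532876],
       [  0.        ,   0.        ,   1.        ]]), 'position': array([ 885.86716187, -426.9942978 ,  876.39648788]), 'orientation': array([3.44390624e+01, 9.85344085e-03, 3.21262600e+01])}
top {'intrinsics': array([[387.37545049,   0.        , 316.7595494 ],
       [  0.        , 387.37545049, 199.74246467],
       [  0.        ,   0.        ,   1.        ]]), 'position': array([ 495.68237502,   46.49711328, 1080.73561237]), 'orientation': array([  5.40653328,  -1.0334162 , -89.55283887])}
wrist {'intrinsics': array([[343.80489283,   0.        , 314.5566577 ],
       [  0.        , 343.80489283, 203.01818009],
       [  0.        ,   0.        ,   1.        ]]), 'position': array([204.62465363, 623.57987133, 372.19197292]), 'orientation': array([-1.90607342e+01,  1.04419328e-02,  6.45805364e+01])}
```

```bash
python3 - <<'E'
import cv2,numpy as np
a=cv2.imread("pics/top0.png");b=cv2.imread("pics/scene0.png")
cv2.imwrite("pics/both0.png",cv2.resize(np.vstack([a,b]),(480,600)))
E
```

```text
(no output)
```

View pics/top0.png

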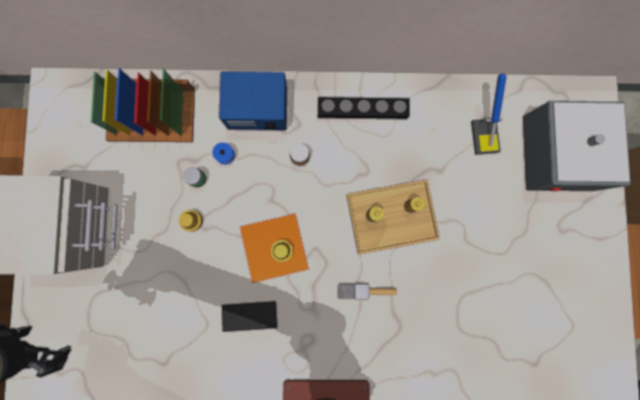

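View pics/scene0.png

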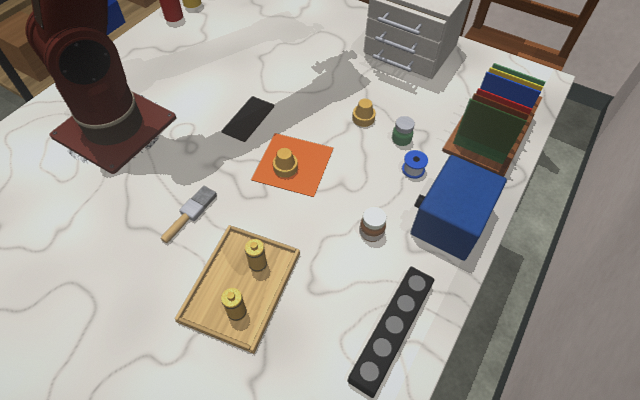

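The top view shows the loose cap at (190,220), mat cap at (281,251), weights at (376,213) and (417,204), and tray tilted about 10°. The scene view shows the same: caps at (364,112) and (285,163), weights at (256,255) and (233,305). Next I'll triangulate.

```bash
cat > h.py <<'E'
import cv2,numpy as np
from scipy.spatial.transform import Rotation as R
from workcell import r
def ray(c,uv):
    K=c["intrinsics"]; d=np.array([(uv[0]-K[0,2])/K[0,0],-(uv[1]-K[1,2])/K[1,1],-1.])
    return np.array(c["position"]),R.from_euler('xyz',c["orientation"],degrees=True).apply(d)
def onz(c,uv,z):
    p,d=ray(c,uv); return p+d*(z-p[2])/d[2]
def pix(c,P):
    q=R.from_euler('xyz',c["orientation"],degrees=True).inv().apply(np.asarray(P,float)-c["position"])
    K=c["intrinsics"]; return np.array([K[0,0]*q[0]/-q[2]+K[0,2],K[1,1]*-q[1]/-q[2]+K[1,2]])
def tri(c1,u1,c2,u2):
    A=[];b=[]
    M=np.zeros((3,3));v=np.zeros(3)
    for c,u in((c1,u1),(c2,u2)):
        p,d=ray(c,u);d/=np.linalg.norm(d);N=np.eye(3)-np.outer(d,d);M+=N;v+=N@p
    return np.linalg.solve(M,v)
E
python3 - <<'E'
from h import *
ct=r.calibration("top")
for n,uv,z in(("loose",(190.5,218),56),("mat",(281.5,250.5),59),("a",(376.5,212),93),("b",(417.5,203.5),93)):
    print(n,onz(ct,uv,z).round(1))
cs=r.calibration("scene")
for n,uv,z in(("loose",(364,101),56),("mat",(285,152),59),("a",(255,241),93),("b",(232,294),93)):
    print(n,onz(cs,uv,z).round(1))
a=cv2.imread("pics/top0.png")[180:275,165:450];b=cv2.imread("pics/scene0.png")[90:350,170:400]
cv2.imwrite("pics/c.png",cv2.resize(a,None,fx=2.8,fy=2.8,interpolation=2))
hs=cv2.cvtColor(cv2.imread("pics/top0.png"),cv2.COLOR_BGR2HSV)
for u in((190,218),(197,226),(281,250),(376,212),(376,218),(260,235),(400,230)): print(u,hs[u[1],u[0]])
m=cv2.inRange(hs,(20,120,60),(32,255,255))
n,l,st,ce=cv2.connectedComponentsWithStats(m)
for i in range(1,n):
    if st[i,4]>60: print(st[i],ce[i].round(1))
E
```

```text
loose [541.4 360.5  56. ]
mat [458.4 119.9  59. ]
a [ 559.2 -123.9   93. ]
b [ 582.1 -229.7   93. ]
loose [532.3 379.1  56. ]
mat [458.  126.8  59. ]
a [ 554.5 -117.3   93. ]
b [ 584.7 -229.2   93. ]
(190, 218) [ 23 159 185]
(197, 226) [ 23 160 163]
(281, 250) [ 26 154 185]
(376, 212) [ 22 161 176]
(376, 218) [ 26 140 184]
(260, 235) [ 14 207 186]
(400, 230) [ 20 113 185]
[102  71  28  64 692] [110.6 103.6]
[478 134  21  18 274] [487.6 142.9]
[405 196  21  16 233] [415.9 203.9]
[368 206  17  16 218] [375.9 213.5]
[180 211  22  20 352] [190.2 220.3]
[271 240  22  22 382] [281.5 250.4]
```

View pics/c.png

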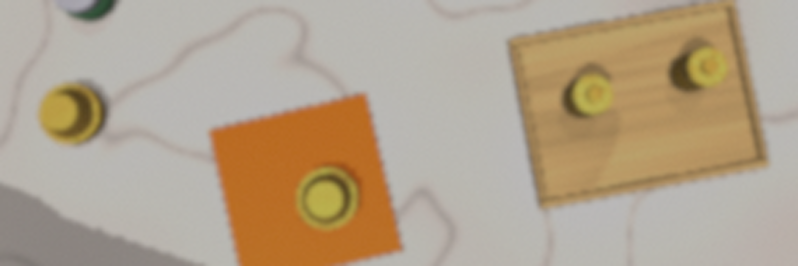

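>>> servo_tool --pt "-0.78 -0.21 0 0 0 0" --pt "-0.78 -0.21 0 0 0 0" --pt "-0.78 -0.21 0 0 0 0" --pt "-0.78 -0.21 0 0 0 0" --pt "-0.78 -0.21 0 0 0 0" --pt "-0.78 -0.21 0 0 0 0" --pt "-0.78 -0.21 0 0 0 0" --pt "-0.78 -0.21 0 0 0 0" --pt "-0.78 -0.21 0 0 0 0" --pt "-0.78 -0.21 0 0 0 0" --pt "-0.78 -0.21 0 0 0 0" --pt "-0.78 -0.21 0 0 0 0" --pt "-0.78 -0.21 0 0 0 0" --pt "-0.78 -0.21 0 0 0 0" --pt "0 0 0 0 0 0.85" --pt "0 0 0 0 0 0.85" --pt "0 0 0 0 0 0.85" --pt "0 0 0 0 0 0.85" --pt "0 0 0 0 0 0.85" --pt "0 0 0 0 0 0.85" --fingers 1

```text
clock: 2.15
position: [537.3, 366.1, 247.9]
tool_rot: [-180.0, 0.0, 123.7]
force: [-0.6, 0.5, 0.5]
width: 85.6
```

```bash
cat >> h.py <<'E'
def state():
    s=r.get_state(); print("t",round(s["clock"],2),"pos",s["position"].round(1),"rot",s["tool_rot"].round(2),"F",s["force"].round(2),"w",round(s["width"],1),"q7",s["q"][6].round(1)); return s
def go(s,P,yaw):
    "units: shifts in present tool frame, then turn"
    Rt=R.from_euler('xyz',s["tool_rot"],degrees=True); T=R.from_euler('xyz',[180,0,yaw],degrees=True)
    print("shift",(Rt.inv().apply(np.array(P)-s["position"])/30).round(2),"turn",(np.degrees((Rt.inv()*T).as_rotvec())/6).round(2))
def look(name):
    c=r.calibration("wrist"); im=r.snapshot("wrist"); cv2.imwrite(f"pics/{name}.png",im); return c,im
E
python3 - <<'E'
from h import *
s=state(); c,im=look("w1")
print(c["position"].round(1))
for P in ((537,367,56),(537,367,0)): print(pix(c,P).round(1))
E
```

```text
t 2.15 pos [537.3 366.1 247.9] rot [-179.96    0.    123.7 ] F [-0.6   0.52  0.54] w 85.6 q7 -0.4
[491.7 437.  372.6]
[313.2 177.3]
[313.3 164.4]
```

View pics/w1.png

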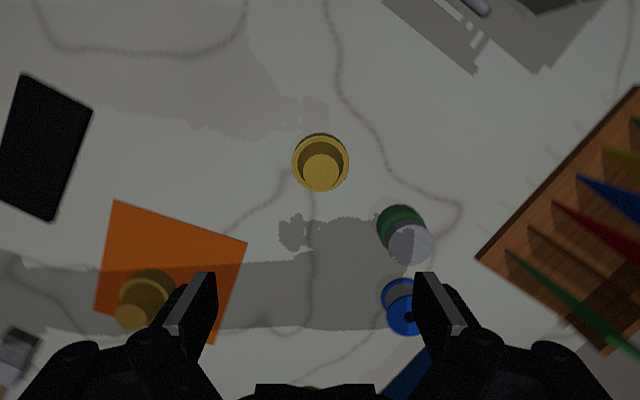

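```bash
cat >> h.py <<'E'
def blob(im,near,lo=(18,90,40),hi=(34,255,255)):
    m=cv2.inRange(cv2.cvtColor(im,cv2.COLOR_BGR2HSV),lo,hi); m=cv2.morphologyEx(m,cv2.MORPH_CLOSE,np.ones((5,5)))
    cs,_=cv2.findContours(m,0,1); cs=[c for c in cs if cv2.contourArea(c)>150]
    return min(cs,key=lambda c:-cv2.pointPolygonTest(c,tuple(map(float,near)),True))
def cap(c,im,near,z0):
    b=blob(im,near); e=cv2.fitEllipse(cv2.convexHull(b)); x,y,w,h=cv2.boundingRect(b); print("blob",x,y,w,h,"ell",np.round(e[0],1),np.round(e[1],1))
    print("skirt@18",onz(c,e[0],z0+18).round(1))
E
python3 - <<'E'
from h import *
s=state(); c=r.calibration("wrist"); im=cv2.imread("pics/w1.png")
cap(c,im,(320,165),0)
print(onz(c,(321,169.5),56),onz(c,(320.5,162),24))
hs=cv2.cvtColor(im,cv2.COLOR_BGR2HSV)
print(hs[125:200:3,320].tolist())
for P in ((536,367,56),(536,367,0),(536,367,24)): print(pix(c,P).round(1))
E
```

```text
t 2.2 pos [537.3 366.1 247.9] rot [-179.96    0.    123.4 ] F [ 0.61 -0.51  0.74] w 85.4 q7 -0.7
blob 292 133 57 59 ell [320.  162.2] [57.  58.6]
skirt@18 [539.4 376.3  18. ]
[538.95561826 377.47627582  56.        ] [538.86407114 377.71693257  24.        ]
[[15, 17, 117], [24, 11, 114], [30, 9, 120], [20, 192, 53], [25, 153, 122], [22, 160, 123], [21, 178, 66], [22, 180, 68], [23, 181, 69], [21, 179, 67], [23, 164, 121], [22, 169, 118], [22, 163, 119], [22, 173, 118], [21, 160, 121], [21, 164, 120], [21, 166, 121], [20, 164, 118], [21, 160, 121], [21, 159, 120], [21, 163, 122], [21, 169, 113], [20, 98, 115], [48, 10, 122], [40, 13, 119]]
[312.3 176.8]
[312.6 163.9]
[312.5 169. ]
```

>>> servo_tool --pt "0.14 0.13 0.65 0 0 0" --pt "0.13 0.12 0.65 0 0 0" --pt "0 0 0.65 0 0 0" --pt "0 0 0.65 0 0 0" --pt "0 0 0.6 0 0 0" --pt "0 0 0 0 0 0" --pt "0 0 0 0 0 0"

```text
clock: 2.9
position: [539.1, 377.0, 152.4]
tool_rot: [-180.0, 0.0, 124.0]
force: [0.0, 0.1, -0.2]
width: 85.3
```

```bash
python3 - <<'E'
from h import *
s=state(); c,im=look("w2")
u=pix(c,(539,377,40)); print(u)
cap(c,im,u,0)
x=int(u[0])
V=cv2.cvtColor(im,cv2.COLOR_BGR2HSV)[:,x,2]; print([(i,int(V[i])) for i in range(int(u[1])-75,int(u[1])+75,4)])
E
```

```text
t 2.9 pos [539.1 377.  152.4] rot [-1.7997e+02  1.0000e-02  1.2397e+02] F [ 0.01  0.12 -0.23] w 85.3 q7 0.1
[312.23694395 206.19355231]
blob 275 159 75 80 ell [312.1 198.1] [74.9 79.9]
skirt@18 [539.4 376.1  18. ]
[(131, 108), (135, 110), (139, 110), (143, 108), (147, 110), (151, 110), (155, 110), (159, 51), (163, 47), (167, 107), (171, 90), (175, 66), (179, 66), (183, 67), (187, 67), (191, 57), (195, 107), (199, 106), (203, 111), (207, 110), (211, 113), (215, 112), (219, 109), (223, 110), (227, 110), (231, 111), (235, 114), (239, 87), (243, 82), (247, 84), (251, 83), (255, 83), (259, 85), (263, 82), (267, 84), (271, 85), (275, 85), (279, 86)]
```

View pics/w2.png

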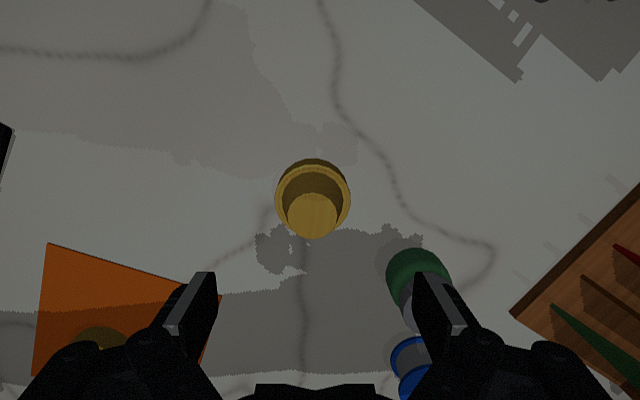

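```bash
python3 - <<'E'
from h import *
s=state(); c=r.calibration("wrist"); im=cv2.imread("pics/w2.png")
for z in (0,24,56): print(z,pix(c,(539,377,z)).round(1),[ (pix(c,np.array((539,377,z))+k*R.from_euler('xyz',s['tool_rot'],degrees=True).apply([1,0,0])).round(1)[1]) for k in ((30,-30) if z<56 else (17.5,-17.5))])
print(onz(c,(313,215.8),56))
ct=r.calibration("top"); print("jar",onz(ct,(193,173),60))
go(s,(539,377,16),124)
E
```

```text
t 2.95 pos [539.5 377.2 153.2] rot [179.95  -0.   123.95] F [-0.06  0.81  0.57] w 85.3 q7 0.1
0 [311.7 190. ] [np.float64(154.8), np.float64(223.0)]
24 [311.5 199. ] [np.float64(161.0), np.float64(234.3)]
56 [311.2 213.6] [np.float64(189.3), np.float64(236.7)]
[540.93969786 376.33212556  56.        ]
jar [660.48540849 357.29520071  60.        ]
shift [ 0.   -0.02  4.57] turn [ 0.01 -0.   -0.01]
```

>>> servo_tool --pt "-0.08 0.02 0.6 0 0 0" --pt "0 0 0.6 0 0 0" --pt "0 0 0.6 0 0 0" --pt "0 0 0.6 0 0 0" --pt "0 0 0.6 0 0 0" --pt "0 0 0.6 0 0 0" --pt "0 0 0.4 0 0 0" --pt "0 0 0.3 0 0 0" --pt "0 0 0.27 0 0 0" --pt "0 0 0 0 0 0" --pt "0 0 0 0 0 0"

```text
clock: 4.05
position: [541.3, 375.6, 15.7]
tool_rot: [180.0, -0.0, 123.9]
force: [-0.7, -0.5, 0.5]
width: 85.0
```

>>> servo_tool --pt "0 0 0 0 0 0" --pt "0 0 0 0 0 0" --pt "0 0 0 0 0 0" --pt "0 0 0 0 0 0" --pt "0 0 0 0 0 0" --pt "0 0 0 0 0 0" --pt "0 0 0 0 0 0" --pt "0 0 0 0 0 0" --pt "0 0 0 0 0 0" --pt "0 0 0 0 0 0" --fingers -1 --squeeze 30

```text
clock: 5.05
position: [541.3, 375.6, 16.2]
tool_rot: [179.9, -0.0, 123.9]
force: [-1.4, -1.3, 5.4]
width: 59.2
```

>>> servo_tool --pt "0 0 -0.2 0 0 0" --pt "0 0 -0.3 0 0 0" --pt "0 0 -0.5 0 0 0" --pt "0 0 -0.5 0 0 0" --pt "0 0 -0.5 0 0 0" --pt "0 0 -0.5 0 0 0" --pt "0 0 -0.5 0 0 0" --pt "0 0 -0.5 0 0 0" --pt "0 0 -0.5 0 0 0" --pt "0 0 -0.5 0 0 0" --pt "0 0 -0.5 0 0 0" --pt "0 0 0 0 0 0" --pt "0 0 0 0 0 0"

```text
clock: 6.35
position: [541.0, 375.4, 165.3]
tool_rot: [180.0, -0.0, 123.9]
force: [0.3, 0.6, -2.2]
width: 59.0
```

```bash
python3 - <<'E'
from h import *
s=state(); c,im=look("w3")
# mat cap estimate
ct=r.calibration("top"); print("mat top",onz(ct,(280.9,251.2),59).round(1), pix(c,(459,123,40)))
go(s,(459,123,165),105)
E
```

```text
t 6.35 pos [541.  375.4 165.3] rot [179.99  -0.   123.92] F [ 0.35  0.6  -2.15] w 59.0 q7 0.2
mat top [456.6 121.5  59. ] [ 85.8113742  368.89557154]
shift [-5.46 -6.96  0.01] turn [ 0.   -0.    3.15]
```

View pics/w3.png

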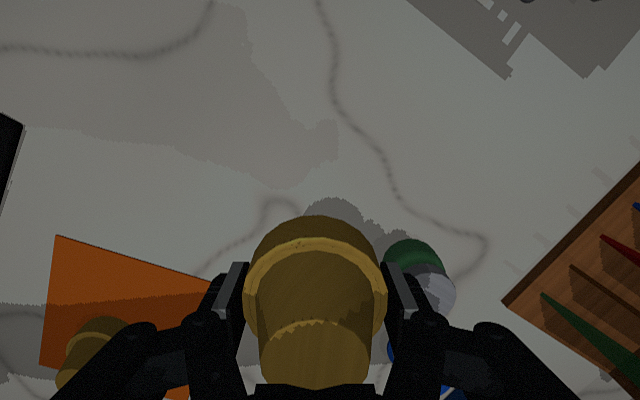

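>>> servo_tool --pt "-0.3 -0.35 0 0 0 0" --pt "-0.54 -0.62 0 0 0 0" --pt "-0.54 -0.62 0 0 0 0" --pt "-0.54 -0.62 0 0 0 0" --pt "-0.54 -0.62 0 0 0 0" --pt "-0.54 -0.62 0 0 0 0" --pt "-0.54 -0.62 0 0 0 0" --pt "-0.54 -0.62 0 0 0 0" --pt "-0.54 -0.62 0 0 0 0" --pt "-0.54 -0.62 0 0 0 0" --pt "-0.54 -0.62 0 0 0 0" --pt "-0.54 -0.62 0 0 0 0" --pt "-0.3 -0.35 0 0 0 0.4" --pt "0 0 0 0 0 0.75" --pt "0 0 0 0 0 0.75" --pt "0 0 0 0 0 0.75" --pt "0 0 0 0 0 0.5" --pt "0 0 0 0 0 0" --pt "0 0 0 0 0 0"

```text
clock: 8.3
position: [462.9, 86.6, 164.9]
tool_rot: [-180.0, -0.0, 105.1]
force: [0.4, 0.0, -1.4]
width: 58.6
```

```bash
python3 - <<'E'
from h import *
s=state(); c,im=look("w4")
print(pix(c,(457.5,122,40)), pix(c,(457.5,122,59)))
cap(c,im,pix(c,(457.5,122,40)),3)
E
```

```text
t 8.3 pos [462.9  86.6 164.9] rot [-179.97   -0.    105.05] F [ 0.44  0.05 -1.39] w 58.6 q7 -0.2
[317.96568003 155.52096875] [318.22987646 160.96441263]
blob 284 109 76 78 ell [321.3 148.1] [76.2 77.9]
skirt@18 [459.6 124.7  21. ]
```

View pics/w4.png

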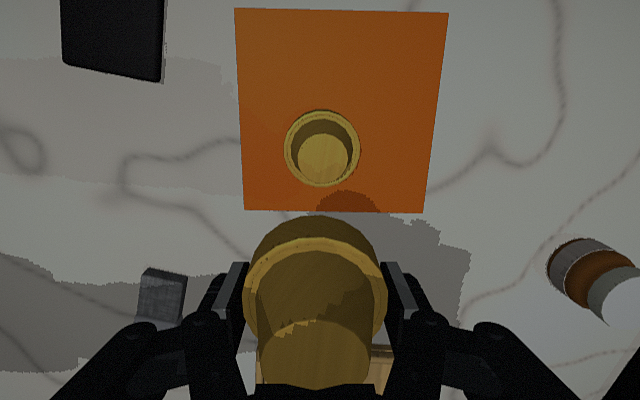

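```bash
cat >> h.py <<'E'
def circ(c,P,rad):
    t=np.linspace(0,2*np.pi,90); q=np.array([pix(c,np.array(P)+[rad*np.cos(a),rad*np.sin(a),0]) for a in t]); return np.r_[q.min(0),q.max(0)].round(1)
E
python3 - <<'E'
from h import *
s=state(); c=r.calibration("wrist"); im=cv2.imread("pics/w4.png")
X,Y=459.6,124.7
for z,q in((3,30),(27,30),(27,24),(59,17.5)): print(z,q,circ(c,(X,Y,z),q))
p=s["position"]
print("held")
for dz,q in((-16,30),(8,30),(8,24),(40,17.5)): print(dz,q,circ(c,p+[0,0,dz],q))
a=im[95:200,270:375]; b=im[205:400,225:405]
cv2.imwrite("pics/c4.png",np.hstack([cv2.resize(a,(540,540),interpolation=2)[:, :],]) )
V=cv2.cvtColor(im,cv2.COLOR_BGR2HSV)
print("col322",[(i,int(V[i,322,2])) for i in range(104,192,2)])
print("held col315",[(i,int(V[i,315,2])) for i in range(210,270,3)])
print("row230",blob(im,(315,290)).reshape(-1,2).min(0),blob(im,(315,290)).reshape(-1,2).max(0))
E
```

```text
t 8.35 pos [463.   86.6 165. ] rot [-179.98    0.    105.06] F [ 0.43  0.39 -2.08] w 58.7 q7 -0.2
3 30 [284.7 107.1 356.8 179.2]
27 30 [282.1 109.1 360.4 187.1]
27 24 [290.  117.4 352.6 179.8]
59 17.5 [296.4 131.9 347.9 182.8]
held
-16 30 [247.1 216.5 375.7 329.4]
8 30 [235.9 239.9 385.8 367.1]
8 24 [251.  254.4 370.7 355.9]
40 17.5 [253.9 324.4 365.8 412.5]
col322 [(104, 131), (106, 131), (108, 118), (110, 61), (112, 138), (114, 122), (116, 136), (118, 116), (120, 74), (122, 76), (124, 74), (126, 78), (128, 76), (130, 78), (132, 64), (134, 129), (136, 131), (138, 130), (140, 131), (142, 132), (144, 130), (146, 129), (148, 132), (150, 133), (152, 132), (154, 131), (156, 135), (158, 131), (160, 133), (162, 133), (164, 132), (166, 131), (168, 133), (170, 131), (172, 127), (174, 127), (176, 129), (178, 131), (180, 129), (182, 120), (184, 135), (186, 118), (188, 130), (190, 133)]
held col315 [(210, 133), (213, 101), (216, 60), (219, 61), (222, 65), (225, 60), (228, 65), (231, 61), (234, 62), (237, 92), (240, 132), (243, 122), (246, 124), (249, 118), (252, 76), (255, 72), (258, 73), (261, 77), (264, 73), (267, 72)]
row230 [242 215] [393 395]
```

View pics/c4.png

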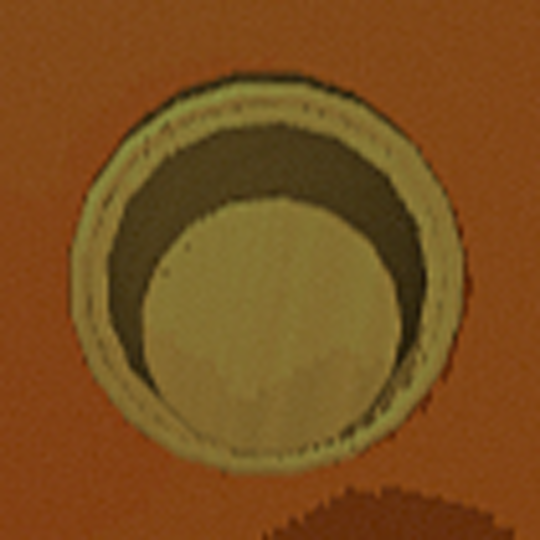

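>>> servo_tool --pt "0.4 0.06 0 0 0 0" --pt "0.4 0.06 0 0 0 0" --pt "0.41 0.06 0 0 0 0" --pt "0 0 0.5 0 0 0" --pt "0 0 0.5 0 0 0" --pt "0 0 0.5 0 0 0" --pt "0 0 0.5 0 0 0" --pt "0 0 0.4 0 0 0" --pt "0 0 0.3 0 0 0" --pt "0 0 0.2 0 0 0" --pt "0 0 0.2 0 0 0" --pt "0 0 0 0 0 0" --pt "0 0 0 0 0 0"

```text
clock: 9.65
position: [459.2, 123.2, 72.4]
tool_rot: [180.0, 0.0, 105.0]
force: [0.8, 0.5, -1.1]
width: 59.0
```

```bash
python3 - <<'E'
from h import *
s=state(); go(s,(458.7,123.2,44),105)
im=r.snapshot("scene"); cv2.imwrite("pics/s1.png",cv2.resize(im[90:220,210:370],None,fx=4,fy=4,interpolation=2))
E
```

```text
t 9.65 pos [459.2 123.2  72.4] rot [179.99   0.   105.01] F [ 0.82  0.48 -1.11] w 59.0 q7 -1.4
shift [ 0.01 -0.02  0.95] turn [0. 0. 0.]
```

View pics/s1.png

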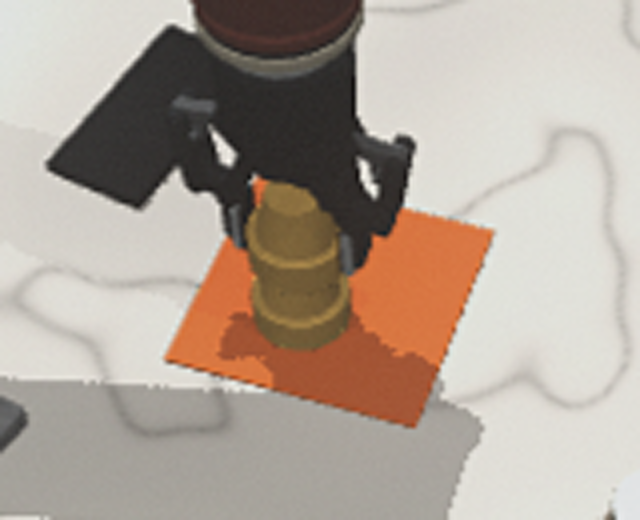

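```bash
python3 - <<'E'
from h import *
c=r.calibration("scene")
# shoulder left/right extents in crop: held 247..345, lower 254..351
for z in (27,80): print(z,circ(c,(459.5,123.5,z),30))
print([210+v/4 for v in(247,345,254,351)], pix(c,(460.5,123.5,27))-pix(c,(459.5,123.5,27)),pix(c,(459.5,124.5,27))-pix(c,(459.5,123.5,27)))
E
```

```text
27 [273.  152.3 297.9 171.7]
80 [271.2 137.6 297.2 157.3]
[271.75, 296.25, 273.5, 297.75] [0.34414044 0.17180116] [ 0.2332551  -0.27348587]
```

>>> servo_tool --pt "0 0 0.1 0 0 0" --pt "0 0 0.1 0 0 0" --pt "0 0 0.1 0 0 0" --pt "0 0 0.1 0 0 0" --pt "0 0 0.1 0 0 0" --pt "0 0 0.1 0 0 0" --pt "0 0 0.1 0 0 0" --pt "0 0 0.1 0 0 0" --pt "0 0 0.1 0 0 0" --pt "0 0 0 0 0 0"

```text
clock: 10.7
position: [458.8, 123.1, 44.8]
tool_rot: [-180.0, 0.0, 105.0]
force: [-0.1, 0.4, -1.4]
width: 58.9
```

>>> servo_tool --pt "0 0 0.03 0 0 0" --pt "0 0 0.03 0 0 0" --pt "0 0 0 0 0 0" --pt "0 0 0 0 0 0"

```text
clock: 11.1
position: [459.1, 123.2, 43.5]
tool_rot: [180.0, -0.0, 105.0]
force: [0.0, 1.7, -1.2]
width: 58.9
```

>>> servo_tool --pt "0 0 0.03 0 0 0" --pt "0 0 0.03 0 0 0" --pt "0 0 0 0 0 0" --pt "0 0 0 0 0 0"

```text
clock: 11.5
position: [459.3, 123.2, 43.0]
tool_rot: [180.0, -0.0, 105.0]
force: [-6.8, -2.7, 20.7]
width: 58.4
```

>>> servo_tool --pt "0 0 -0.04 0 0 0" --pt "0 0 0 0 0 0"

```text
clock: 11.7
position: [459.3, 123.2, 43.1]
tool_rot: [180.0, -0.0, 105.0]
force: [-0.6, -0.6, 4.8]
width: 59.0
```

>>> servo_tool --pt "0 0 0 0 0 0" --pt "0 0 0 0 0 0" --pt "0 0 0 0 0 0" --pt "0 0 0 0 0 0" --pt "0 0 0 0 0 0" --pt "0 0 0 0 0 0" --pt "0 0 0 0 0 0" --pt "0 0 0 0 0 0" --fingers 1

```text
clock: 12.5
position: [459.0, 123.1, 42.8]
tool_rot: [-180.0, 0.0, 105.0]
force: [-0.4, -0.7, 1.0]
width: 85.6
```

>>> servo_tool --pt "0 0 -0.2 0 0 0" --pt "0 0 -0.4 0 0 0" --pt "0 0 -0.6 0 0 0" --pt "0 0 -0.6 0 0 0" --pt "0 0 -0.6 0 0 0" --pt "0 0 -0.6 0 0 0" --pt "0 0 -0.6 0 0 0" --pt "0 0 -0.6 0 0 0" --pt "0 0 -0.4 0 0 0" --pt "0 0 -0.3 0 0 0" --pt "0 0 0 0 0 0" --pt "0 0 0 0 0 0"

```text
clock: 13.7
position: [458.8, 123.1, 189.5]
tool_rot: [-180.0, 0.0, 105.0]
force: [-0.5, -0.3, -0.3]
width: 85.4
```

```bash
python3 - <<'E'
from h import *
s=state(); c,im=look("w5")
sc=r.snapshot("scene")
h=int(pix(c,(459.5,123.5,40))[1])
a=cv2.resize(im[h-70:h+90,230:400],(510,480),interpolation=2); b=cv2.resize(sc[120:200,245:325],(480,480),interpolation=2)
print(h,blob(im,(318,h)).reshape(-1,2).min(0),blob(im,(318,h)).reshape(-1,2).max(0))
for z,q in((3,30),(27,30),(51,30),(83,17.5)): print(z,circ(c,(459.5,123.5,z),q))
cv2.imwrite("pics/c5.png",cv2.resize(np.hstack([a,b]),(796,386)))
go(s,(557,-121,180),78)
E
```

```text
t 13.7 pos [458.8 123.1 189.5] rot [-1.7997e+02  1.0000e-02  1.0502e+02] F [-0.45 -0.35 -0.31] w 85.4 q7 -5.0
191 [279 149] [351 229]
3 [281.7 148.1 345.8 210.2]
27 [279.2 153.1 348.2 219.4]
51 [276.3 159.  351.  230.1]
83 [289.1 186.  338.  231.9]
shift [-8.71  1.05  0.32] turn [-0.   0.   4.5]
```

View pics/c5.png

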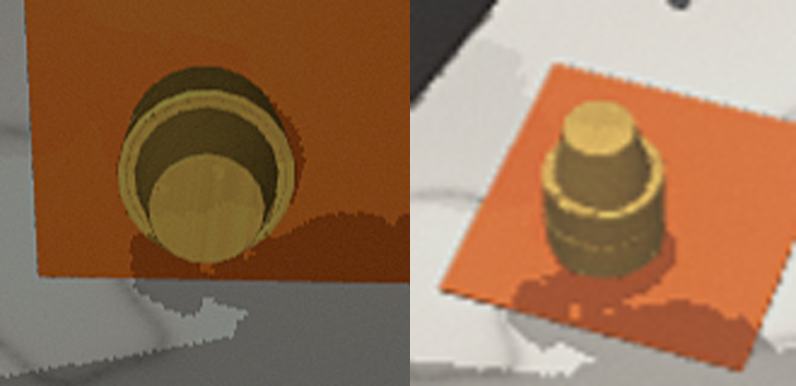

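The caps are nested: one skirt ring sits directly on the other, upper shoulder at (315.7, ~197) in the wrist view. Next, the weights.

>>> servo_tool --pt "-0.4 0.05 0 0 0 0" --pt "-0.7 0.09 0 0 0 0" --pt "-0.7 0.09 0 0 0 0" --pt "-0.7 0.09 0 0 0 0" --pt "-0.7 0.09 0 0 0 0" --pt "-0.7 0.09 0 0 0 0" --pt "-0.7 0.09 0 0 0 0" --pt "-0.7 0.09 0 0 0 0" --pt "-0.7 0.09 0 0 0 0" --pt "-0.7 0.09 0 0 0 0" --pt "-0.7 0.09 0 0 0 0" --pt "-0.7 0.09 0 0 0 0" --pt "-0.7 0.07 0 0 0 0" --pt "-0.4 0.05 0 0 0 0" --pt "0 0 0 0 0 0" --pt "0 0 0 0 0 0"

```text
clock: 15.4
position: [563.9, -134.1, 189.4]
tool_rot: [-180.0, -0.0, 105.0]
force: [-0.2, 0.2, -0.3]
width: 85.2
```

```bash
python3 - <<'E'
from h import *
s=state(); c,im=look("w6")
for P in((558.5,-123),(585,-228.5)): 
    for z,q in((8,19),(84,19),(93,7)): print(P,z,circ(c,(*P,z),q))
cv2.imwrite("pics/w6c.png",cv2.resize(im[:330,100:540],None,fx=1.8,fy=1.8,interpolation=2))
E
```

```text
t 15.4 pos [ 563.9 -134.1  189.4] rot [-1.7995e+02 -2.0000e-02  1.0500e+02] F [-0.24  0.15 -0.26] w 85.2 q7 31.9
(558.5, -123) 8 [289.6 148.1 331.4 189. ]
(558.5, -123) 84 [282.2 167.5 336.3 219.2]
(558.5, -123) 93 [298.7 188.1 319.4 207.8]
(585, -228.5) 8 [290.3 257.1 327.8 290. ]
(585, -228.5) 84 [284.  302.9 331.3 342.2]
(585, -228.5) 93 [298.5 323.1 316.4 337.9]
```

View pics/w6c.png

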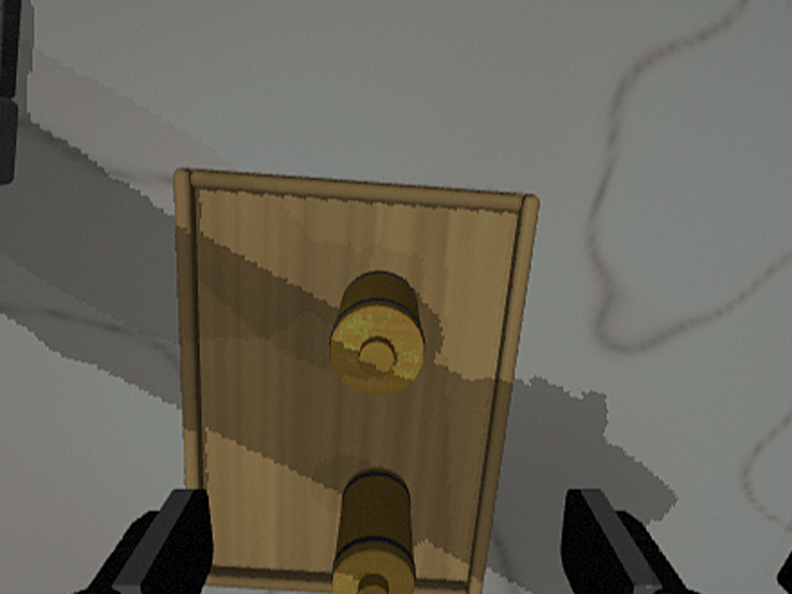

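>>> servo_tool --pt "0.2 -0.07 0 0 0 0" --pt "0.2 -0.06 0.3 0 0 0" --pt "0 0 0.5 0 0 0" --pt "0 0 0.5 0 0 0" --pt "0 0 0.5 0 0 0" --pt "0 0 0.5 0 0 0" --pt "0 0 0.5 0 0 0" --pt "0 0 0.5 0 0 0" --pt "0 0 0.5 0 0 0" --pt "0 0 0.4 0 0 0" --pt "0 0 0.3 0 0 0" --pt "0 0 0.2 0 0 0" --pt "0 0 0 0 0 0" --pt "0 0 0 0 0 0"

```text
clock: 16.85
position: [557.6, -124.0, 49.2]
tool_rot: [180.0, 0.0, 105.0]
force: [-0.0, -0.5, -0.6]
width: 85.2
```

>>> servo_tool --pt "0 0 0 0 0 0" --pt "0 0 0 0 0 0" --pt "0 0 0 0 0 0" --pt "0 0 0 0 0 0" --pt "0 0 0 0 0 0" --pt "0 0 0 0 0 0" --pt "0 0 0 0 0 0" --pt "0 0 0 0 0 0" --pt "0 0 0 0 0 0" --pt "0 0 0 0 0 0" --pt "0 0 0 0 0 0" --pt "0 0 0 0 0 0" --pt "0 0 0 0 0 0" --pt "0 0 0 0 0 0" --fingers -1 --squeeze 30

```text
clock: 18.25
position: [557.5, -123.8, 49.2]
tool_rot: [180.0, -0.0, 105.0]
force: [-2.8, 0.7, 5.6]
width: 38.2
```

>>> servo_tool --pt "0 0 -0.1 0 0 0" --pt "0 0 -0.2 0 0 0" --pt "0 0 -0.2 0 0 0" --pt "0 0 -0.2 0 0 0" --pt "0 0 -0.2 0 0 0" --pt "0 0 -0.2 0 0 0" --pt "0 0 -0.2 0 0 0" --pt "0 0 -0.1 0 0 0" --pt "0 0 0 0 0 0" --pt "0 0 0 0 0 0" --pt "0 0 0 0 0 0" --pt "0 0 0 0 0 0" --pt "0 0 0 0 0 0"

```text
clock: 19.55
position: [557.2, -123.8, 90.6]
tool_rot: [-180.0, -0.0, 105.0]
force: [0.6, -0.3, -3.8]
width: 38.0
```

>>> servo_tool --pt "0 0 0 0 0 0" --pt "0 0 0 0 0 0" --pt "0 0 0 0 0 0"

```text
clock: 19.85
position: [557.3, -123.8, 90.8]
tool_rot: [-180.0, 0.0, 105.0]
force: [0.5, -0.3, -3.8]
width: 37.8
```

>>> servo_tool --pt "0 0 0 0 0 0" --pt "0 0 0 0 0 0" --pt "0 0 0 0 0 0"

```text
clock: 20.15
position: [557.3, -123.8, 90.8]
tool_rot: [-180.0, 0.0, 105.0]
force: [-0.2, 0.3, -4.3]
width: 37.9
```

```bash
python3 - <<'E'
from h import *
f=[]
for i in range(6):
    s=r.get_state(); f.append(s["force"][2]); r.snapshot("wrist")
print(np.round(f,2),np.mean(f)); state()
E
```

```text
[-4.33 -3.44 -4.75 -4.05 -3.93 -3.99] -4.081183569444051
t 20.45 pos [ 557.3 -123.8   90.8] rot [-180.      0.    105.01] F [ 0.88  0.37 -3.67] w 37.6 q7 34.0
```

Weight a is about 0.41 kg. I'll set it back and lift b.

>>> servo_tool --pt "0 0 0.2 0 0 0" --pt "0 0 0.2 0 0 0" --pt "0 0 0.2 0 0 0" --pt "0 0 0.2 0 0 0" --pt "0 0 0.2 0 0 0" --pt "0 0 0.15 0 0 0" --pt "0 0 0.1 0 0 0" --pt "0 0 0.05 0 0 0" --pt "0 0 0.03 0 0 0" --pt "0 0 0.02 0 0 0" --pt "0 0 0 0 0 0" --pt "0 0 0 0 0 0"

```text
clock: 21.65
position: [557.4, -123.8, 50.5]
tool_rot: [180.0, 0.0, 105.0]
force: [-0.2, -0.7, -4.0]
width: 37.8
```

>>> servo_tool --pt "0 0 0.03 0 0 0" --pt "0 0 0.02 0 0 0" --pt "0 0 0 0 0 0" --pt "0 0 0 0 0 0"

```text
clock: 22.05
position: [557.4, -123.9, 49.2]
tool_rot: [180.0, -0.0, 105.0]
force: [-2.0, 0.1, 4.5]
width: 37.8
```

>>> servo_tool --pt "0 0 0 0 0 0" --pt "0 0 0 0 0 0" --pt "0 0 0 0 0 0" --pt "0 0 0 0 0 0" --pt "0 0 0 0 0 0" --pt "0 0 0 0 0 0" --pt "0 0 0 0 0 0" --pt "0 0 0 0 0 0" --fingers 1

```text
clock: 22.85
position: [557.3, -123.8, 48.8]
tool_rot: [180.0, 0.0, 105.0]
force: [0.4, 0.5, 0.2]
width: 85.5
```

>>> servo_tool --pt "0 0 -0.2 0 0 0" --pt "0 0 -0.4 0 0 0" --pt "0 0 -0.6 0 0 0" --pt "0 0 -0.6 0 0 0" --pt "0 0 -0.6 0 0 0" --pt "0 0 -0.6 0 0 0" --pt "0 0 -0.6 0 0 0" --pt "0 0 -0.6 0 0 0" --pt "0 0 -0.5 0 0 0" --pt "-0.4 -0.02 0 0 0 0" --pt "-0.7 -0.01 0 0 0 0" --pt "-0.7 -0.01 0 0 0 0" --pt "-0.7 -0.01 0 0 0 0" --pt "-0.7 -0.01 0 0 0 0" --pt "-0.3 -0.01 0 0 0 0" --pt "0 0 0 0 0 0" --pt "0 0 0 0 0 0"

```text
clock: 24.55
position: [582.3, -225.3, 189.4]
tool_rot: [-180.0, -0.0, 105.0]
force: [0.3, 1.2, 0.1]
width: 85.2
```

```bash
python3 - <<'E'
from h import *
s=state(); c,im=look("w7")
P=(584.2,-225.5)
for z,q in((84,19),(93,7)): print(z,circ(c,(*P,z),q))
x,y=pix(c,(*P,90)).astype(int); V=cv2.cvtColor(im,cv2.COLOR_BGR2HSV)
g=im[y-70:y+60,x-70:x+70]
print(x,y); cv2.imwrite("pics/w7c.png",cv2.resize(g,None,fx=4,fy=4,interpolation=2))
for row in (y-8,y,y+8): print(row,[(i,V[row,i].tolist()) for i in range(x-40,x+41,4)])
print([(i,V[i,x].tolist()) for i in range(y-50,y+45,3)])
E
```

```text
t 24.55 pos [ 582.3 -225.3  189.4] rot [-1.7997e+02 -4.0000e-02  1.0501e+02] F [0.31 1.19 0.14] w 85.2 q7 42.7
84 [288.4 185.7 341.7 235.7]
93 [304.9 206.3 325.2 225.3]
315 214
206 [(275, [19, 117, 83]), (279, [18, 117, 83]), (283, [20, 120, 85]), (287, [20, 115, 80]), (291, [18, 172, 46]), (295, [21, 166, 83]), (299, [21, 180, 82]), (303, [22, 172, 83]), (307, [21, 176, 84]), (311, [20, 161, 87]), (315, [21, 171, 82]), (319, [21, 167, 101]), (323, [21, 174, 91]), (327, [20, 173, 100]), (331, [21, 162, 85]), (335, [20, 167, 87]), (339, [20, 97, 55]), (343, [19, 120, 87]), (347, [19, 121, 82]), (351, [19, 128, 78]), (355, [20, 124, 80])]
214 [(275, [19, 131, 82]), (279, [20, 124, 84]), (283, [20, 120, 83]), (287, [19, 128, 80]), (291, [21, 173, 96]), (295, [20, 162, 99]), (299, [20, 172, 92]), (303, [21, 166, 92]), (307, [19, 230, 40]), (311, [24, 179, 60]), (315, [20, 172, 83]), (319, [21, 176, 45]), (323, [21, 166, 86]), (327, [20, 166, 92]), (331, [21, 177, 91]), (335, [20, 164, 98]), (339, [21, 189, 89]), (343, [20, 122, 86]), (347, [21, 132, 81]), (351, [19, 119, 79]), (355, [20,
[... 479 characters left out ...]
[(164, [19, 114, 83]), (167, [20, 121, 84]), (170, [30, 13, 20]), (173, [20, 179, 50]), (176, [22, 181, 48]), (179, [21, 194, 46]), (182, [22, 194, 50]), (185, [19, 158, 50]), (188, [18, 157, 47]), (191, [20, 128, 40]), (194, [21, 170, 75]), (197, [21, 170, 81]), (200, [20, 169, 80]), (203, [21, 167, 84]), (206, [21, 171, 82]), (209, [21, 172, 77]), (212, [18, 165, 48]), (215, [20, 154, 93]), (218, [21, 176, 87]), (221, [21, 168, 88]), (224, [21, 172, 86]), (227, [21, 172, 86]), (230, [20, 157, 86]), (233, [20, 173, 93]), (236, [20, 167, 96]), (239, [21, 169, 92]), (242, [20, 119, 43]), (245, [19, 126, 71]), (248, [18, 120, 81]), (251, [23, 43, 78]), (254, [24, 14, 91]), (257, [35, 17, 89])]
```

>>> servo_tool --pt "-0.15 0 0 0 0 0" --pt "0 0 0.3 0 0 0" --pt "0 0 0.5 0 0 0" --pt "0 0 0.5 0 0 0" --pt "0 0 0.5 0 0 0" --pt "0 0 0.5 0 0 0" --pt "0 0 0.5 0 0 0" --pt "0 0 0.5 0 0 0" --pt "0 0 0.5 0 0 0" --pt "0 0 0.4 0 0 0" --pt "0 0 0.3 0 0 0" --pt "0 0 0.2 0 0 0" --pt "0 0 0 0 0 0" --pt "0 0 0 0 0 0"

```text
clock: 26.0
position: [583.8, -230.3, 49.2]
tool_rot: [180.0, 0.0, 105.0]
force: [-0.2, -0.1, -0.2]
width: 85.0
```

>>> servo_tool --pt "0 0 0 0 0 0" --pt "0 0 0 0 0 0" --pt "0 0 0 0 0 0" --pt "0 0 0 0 0 0" --pt "0 0 0 0 0 0" --pt "0 0 0 0 0 0" --pt "0 0 0 0 0 0" --pt "0 0 0 0 0 0" --pt "0 0 0 0 0 0" --pt "0 0 0 0 0 0" --pt "0 0 0 0 0 0" --pt "0 0 0 0 0 0" --pt "0 0 0 0 0 0" --pt "0 0 0 0 0 0" --fingers -1

```text
clock: 27.4
position: [583.8, -230.2, 49.3]
tool_rot: [180.0, 0.0, 105.0]
force: [-0.5, 0.9, 5.5]
width: 37.9
```

>>> servo_tool --pt "0 0 -0.1 0 0 0" --pt "0 0 -0.2 0 0 0" --pt "0 0 -0.2 0 0 0" --pt "0 0 -0.2 0 0 0" --pt "0 0 -0.2 0 0 0" --pt "0 0 -0.2 0 0 0" --pt "0 0 -0.2 0 0 0" --pt "0 0 -0.1 0 0 0" --pt "0 0 0 0 0 0" --pt "0 0 0 0 0 0" --pt "0 0 0 0 0 0" --pt "0 0 0 0 0 0" --pt "0 0 0 0 0 0"

```text
clock: 28.7
position: [583.5, -230.1, 90.6]
tool_rot: [-180.0, -0.0, 105.0]
force: [0.5, -0.3, -2.0]
width: 37.8
```

```bash
python3 - <<'E'
from h import *
f=[]
for i in range(6):
    s=r.get_state(); f.append(s["force"][2]); r.snapshot("wrist")
print(np.round(f,2),np.mean(f)); state()
E
```

```text
[-1.98 -1.04 -1.59 -0.89 -1.21 -2.05] -1.4587068519838324
t 29.0 pos [ 583.6 -230.2   90.8] rot [-180.      0.    105.01] F [ 0.57  0.11 -1.41] w 37.9 q7 46.1
```

b is about 0.15 kg, so it is the lighter one. I'll set it back down.

>>> servo_tool --pt "0 0 0.2 0 0 0" --pt "0 0 0.2 0 0 0" --pt "0 0 0.2 0 0 0" --pt "0 0 0.2 0 0 0" --pt "0 0 0.2 0 0 0" --pt "0 0 0.15 0 0 0" --pt "0 0 0.1 0 0 0" --pt "0 0 0.05 0 0 0" --pt "0 0 0.04 0 0 0" --pt "0 0 0.03 0 0 0" --pt "0 0 0.02 0 0 0" --pt "0 0 0 0 0 0" --pt "0 0 0 0 0 0"

```text
clock: 30.3
position: [583.7, -230.2, 49.3]
tool_rot: [180.0, 0.0, 105.0]
force: [0.5, 0.7, -0.5]
width: 38.0
```

>>> servo_tool --pt "0 0 0.02 0 0 0" --pt "0 0 0 0 0 0" --pt "0 0 0 0 0 0"

```text
clock: 30.6
position: [583.7, -230.3, 49.2]
tool_rot: [180.0, -0.0, 105.0]
force: [-3.3, 1.3, 6.4]
width: 37.8
```

>>> servo_tool --pt "0 0 0 0 0 0" --pt "0 0 0 0 0 0" --pt "0 0 0 0 0 0" --pt "0 0 0 0 0 0" --pt "0 0 0 0 0 0" --pt "0 0 0 0 0 0" --pt "0 0 0 0 0 0" --pt "0 0 0 0 0 0" --fingers 1

```text
clock: 31.4
position: [583.6, -230.2, 48.5]
tool_rot: [-180.0, 0.0, 105.0]
force: [-0.7, 0.2, -0.3]
width: 85.7
```

>>> servo_tool --pt "0 0 -0.2 0 0 0" --pt "0 0 -0.4 0 0 0" --pt "0 0 -0.6 0 0 0" --pt "0 0 -0.6 0 0 0" --pt "0 0 -0.6 0 0 0" --pt "0 0 -0.6 0 0 0" --pt "0 0 -0.4 0 0 0" --pt "0.4 0.01 0 0 0 0" --pt "0.6 0.01 0 0 0 0" --pt "0.6 0.01 0 0 0 0" --pt "0.6 0.01 0 0 0 0" --pt "0.6 0.01 0 0 0 0" --pt "0.5 0.01 0 0 0 0" --pt "0.35 0.01 0 0 0 0" --pt "0 0 0 0 0 0" --pt "0 0 0 0 0 0"

```text
clock: 33.0
position: [557.2, -123.9, 150.4]
tool_rot: [-180.0, 0.0, 105.0]
force: [-0.6, -0.2, 0.0]
width: 85.3
```

```bash
python3 - <<'E'
from h import *
s=state(); go(s,(557.4,-123.8,48.8),105); c,im=look("w8")
print(circ(c,(559.1,-123.4,84),19)); x,y=pix(c,(559.1,-123.4,84)).astype(int)
V=cv2.cvtColor(im,cv2.COLOR_BGR2HSV)
print("row",y,[(i,V[y,i,1:].tolist()) for i in range(x-50,x+51,4)])
print("col",x,[(i,V[i,x,1:].tolist()) for i in range(y-60,y+60,4)])
E
```

```text
t 33.0 pos [ 557.2 -123.9  150.4] rot [-1.7999e+02  1.0000e-02  1.0503e+02] F [-0.57 -0.22  0.  ] w 85.3 q7 32.0
shift [0.   0.01 3.39] turn [-0.    0.    0.01]
[284.  202.9 346.7 260.5]
row 232 [(265, [115, 84]), (269, [112, 84]), (273, [122, 86]), (277, [120, 83]), (281, [114, 78]), (285, [161, 90]), (289, [169, 89]), (293, [164, 84]), (297, [166, 86]), (301, [174, 85]), (305, [191, 44]), (309, [174, 82]), (313, [160, 94]), (317, [164, 84]), (321, [175, 86]), (325, [233, 35]), (329, [165, 85]), (333, [166, 83]), (337, [177, 101]), (341, [162, 131]), (345, [143, 73]), (349, [123, 85]), (353, [121, 84]), (357, [126, 87]), (361, [126, 89]), (365, [126, 91])]
col 315 [(172, [118, 121]), (176, [114, 49]), (180, [162, 60]), (184, [169, 59]), (188, [162, 60]), (192, [173, 59]), (196, [167, 61]), (200, [69, 37]), (204, [186, 70]), (208, [169, 125]), (212, [173, 127]), (216, [167, 122]), (220, [169, 110]), (224, [196, 43]), (228, [177, 62]), (232, [166, 89]), (236, [171, 82]), (240, [172, 80]), (244, [176, 84]), (248, [174, 85]), (252, [160, 94]), (256, [181, 89]), (260, [139, 88]), (264, [115, 91]), (268, [112, 91]), (272, [127, 92]), (276, [118, 93]), (280, [125, 92]), (284, [122, 88]), (288, [129, 87])]
```

>>> servo_tool --pt "0 0.01 0.3 0 0 0" --pt "0 0 0.5 0 0 0" --pt "0 0 0.5 0 0 0" --pt "0 0 0.5 0 0 0" --pt "0 0 0.5 0 0 0" --pt "0 0 0.4 0 0 0" --pt "0 0 0.4 0 0 0" --pt "0 0 0.27 0 0 0" --pt "0 0 0 0 0 0" --pt "0 0 0 0 0 0"

```text
clock: 34.05
position: [557.8, -123.9, 49.6]
tool_rot: [180.0, 0.0, 105.0]
force: [0.5, 0.2, 0.2]
width: 85.5
```

>>> servo_tool --pt "0 0 0 0 0 0" --pt "0 0 0 0 0 0" --pt "0 0 0 0 0 0" --pt "0 0 0 0 0 0" --pt "0 0 0 0 0 0" --pt "0 0 0 0 0 0" --pt "0 0 0 0 0 0" --pt "0 0 0 0 0 0" --pt "0 0 0 0 0 0" --pt "0 0 0 0 0 0" --pt "0 0 0 0 0 0" --pt "0 0 0 0 0 0" --pt "0 0 0 0 0 0" --pt "0 0 0 0 0 0" --fingers -1 --squeeze 40

```text
clock: 35.45
position: [557.8, -123.7, 49.9]
tool_rot: [180.0, -0.0, 105.0]
force: [-2.6, -0.3, 5.6]
width: 37.6
```

>>> servo_tool --pt "0 0 -0.1 0 0 0" --pt "0 0 -0.2 0 0 0" --pt "0 0 -0.3 0 0 0" --pt "0 0 -0.4 0 0 0" --pt "0 0 -0.4 0 0 0" --pt "0 0 -0.4 0 0 0" --pt "0 0 -0.4 0 0 0" --pt "0 0 -0.4 0 0 0" --pt "0 0 -0.4 0 0 0" --pt "0 0 -0.4 0 0 0" --pt "0 0 -0.4 0 0 0" --pt "0 0 -0.3 0 0 0" --pt "0 0 -0.2 0 0 0" --pt "0 0 -0.1 0 0 0" --pt "0 0 0 0 0 0" --pt "0 0 0 0 0 0"

```text
clock: 37.05
position: [557.3, -123.7, 181.0]
tool_rot: [-180.0, -0.0, 105.0]
force: [-0.5, 0.6, -4.4]
width: 37.6
```

>>> servo_tool --pt "0.1 -0.01 0 0 0 0" --pt "0.3 -0.03 0 0 0 0" --pt "0.45 -0.06 0 0 0 0" --pt "0.55 -0.07 0 0 0 0" --pt "0.55 -0.07 0 0 0 0" --pt "0.55 -0.07 0 0 0 0" --pt "0.55 -0.07 0 0 0 0" --pt "0.55 -0.07 0 0 0 0" --pt "0.55 -0.07 0 0 0 0" --pt "0.55 -0.07 0 0 0 0" --pt "0.55 -0.07 0 0 0 0" --pt "0.55 -0.07 0 0 0 0" --pt "0.55 -0.07 0 0 0 0" --pt "0.55 -0.07 0 0 0 0" --pt "0.55 -0.07 0 0 0 0" --pt "0.55 -0.07 0 0 0 0" --pt "0.45 -0.05 0 0 0 0" --pt "0.3 -0.03 0 0 0 0" --pt "0.1 -0.02 0 0 0 0" --pt "0 0 0 0 0 0"

```text
clock: 39.05
position: [456.5, 124.2, 181.4]
tool_rot: [-180.0, 0.0, 105.0]
force: [-0.5, -0.6, -3.4]
width: 37.8
```

```bash
python3 - <<'E'
from h import *
s=state(); go(s,(458.9,123.6,158),105)
E
```

```text
t 39.05 pos [456.5 124.2 181.4] rot [-1.7999e+02  1.0000e-02  1.0504e+02] F [-0.52 -0.6  -3.41] w 37.8 q7 -5.1
shift [-0.04  0.07  0.78] turn [-0.    0.    0.01]
```

>>> servo_tool --pt "-0.02 0.04 0.1 0 0 0" --pt "-0.02 0.03 0.15 0 0 0" --pt "0 0 0.2 0 0 0" --pt "0 0 0.15 0 0 0" --pt "0 0 0.1 0 0 0" --pt "0 0 0.08 0 0 0" --pt "0 0 0 0 0 0" --pt "0 0 0 0 0 0" --pt "0 0 0 0 0 0" --pt "0 0 0 0 0 0"

```text
clock: 40.05
position: [459.1, 123.5, 158.2]
tool_rot: [180.0, -0.0, 105.0]
force: [-0.1, 0.2, -3.9]
width: 37.7
```

```bash
python3 - <<'E'
from h import *
s=state(); c=r.calibration("scene"); im=r.snapshot("scene")
t=r.snapshot("top")
# expected extents at axis (458.9,123.6): caps shoulder, weight bottom
for z,q in((51,30),(83,17.5),(s["position"][2]-41.5,19)): print(round(z),circ(c,(458.9,123.6,z),q))
a=cv2.resize(im[80:210,220:350],(520,520),interpolation=2); b=cv2.resize(im[220:340,170:290],(270,270),interpolation=2)
b2=cv2.resize(t[180:270,350:440],(270,250),interpolation=2)
cv2.imwrite("pics/fin.png",np.hstack([a,np.vstack([b,b2])]))
E
```

```text
t 40.05 pos [459.1 123.5 158.2] rot [ 1.7998e+02 -1.0000e-02  1.0501e+02] F [-0.07  0.2  -3.94] w 37.7 q7 -4.2
51 [272.  145.6 297.4 165.2]
83 [276.4 140.6 291.6 152.1]
117 [274.7 130.1 291.6 142.7]
```

View pics/fin.png

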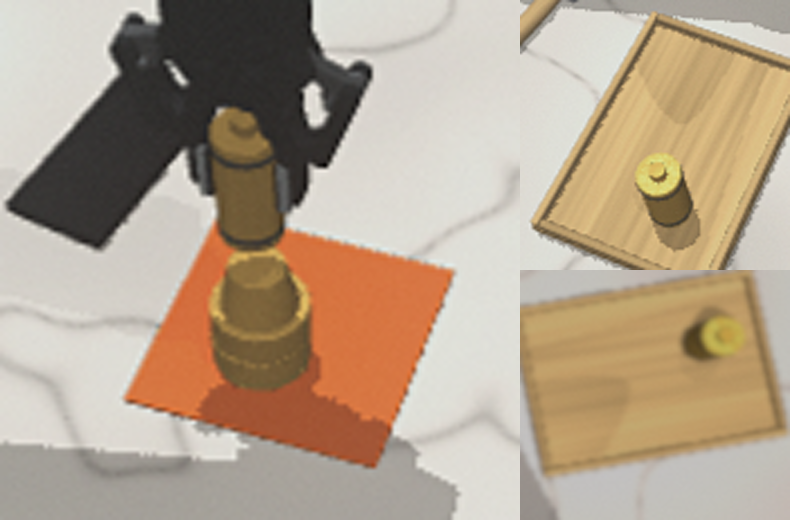

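The weight hangs upright over the caps: its base is centred at about (282.5, 136) and the upper shoulder at (285, 155), within about 1 px of where they should be. The light weight stands alone and upright in the tray.

```bash
python3 - <<'E'
from h import *
state(); r.hand_in()
E
```

```text
t 40.15 pos [459.  123.5 158.2] rot [179.99  -0.   105.01] F [ 0.7  -0.43 -4.51] w 37.1 q7 -4.2
the job is handed in; nothing more can be done
```

The job is handed in at about 40 s: the caps are nested, and the heavier counterweight is held still and upright above them.

- **Caps:** I gripped the loose cap by its skirt and lowered it over the mat cap. It seated at the expected height with about 20 N of push, and I released it. Pictures afterwards showed the two skirts stacked squarely.
- **Weighing:** I lifted each counterweight in turn. The left one (weight_a) read about 4.1 N (0.41 kg) and the right one (weight_b) about 1.5 N (0.15 kg), so the left one is the heavier. The right one stands upright in the tray.
- **Last check:** The left weight's underside is about 34 mm above the caps. The scene picture suggests a sideways offset of 2–3 mm between the weight and the caps, which I left uncorrected. I kept clear of the jars and spool but did not check them again at the end.

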